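Press crept-up plug-in parts home in an opened receiver

ROBOT

A 6-joint arm with a two-finger parallel gripper is mounted at the origin on the work surface. World frame = base frame: x ahead of the robot, y to its left, z up, the work surface at z = 0. Lengths are in m, angles in rad, forces in N, time in s.
With the tool pointing down it reaches from about 0.25 to 0.775 m from the base axis. Payload 8.9 kg.
Tool frame: the origin (TCP) lies between the finger pads; the fingertips stand 11 mm ahead of it and the grasp point (between the pads) lies 8 mm behind it; z points along the fingers, y is the line along which they close (so a half turn about z gives the same grasp; the last joint's range is limited). The gripper opens to 85 mm and grips with 20 to 120 N. Pads are 22 mm wide; open, the fingers measure 114 mm over their backs; the gripper's body (76 mm by 85 mm) begins 54 mm behind the grasp point. The pads swing forward as they close: fully open they stand 13 mm farther back than shut.
Start: joints at [-1.408, 0.291, -0.153, 1.127, 0, 1.431], TCP at [0.156, -0.501, 0.242] pointing down, gripper open.
Joint ranges: [-2.52, 2.52], [-0.91, 1.74], [-1.3, 1.37], [-1.96, 2.02], [-1.52, 1.47], [-3.14, 3.14]. Speed limits (rad/s): [2.22, 2.22, 2.79, 3.14, 3.14, 3.14].

INTERFACE

Orientations are given as a 3x3 rotation matrix whose columns are the frame's x, y, z axes.
In Python, from workcell import status, imaging, job_done gives the robot as it stands. The module is installed in compiled form; this text tells all that it offers.
- The arm moves only by the tool play_rows, never from a script. Its argument "motion" is a list of rows, each a list of 7 numbers: the turn, a rotation vector about the tool's x, y, z in degrees, then the shift along the tool's x, y, z in m, then the opening in per cent of the stroke, from 0 (shut) to 100 (fully open). In form: [[rx, ry, rz, x, y, z, claw], ...]. A call has 1 to 10 rows; each row shifts and turns the commanded pose from where the row before left it, along the tool's axes as they then stand; what a row does not reach is not made up. A row lasts 1/8 s, in which the tool goes at most 62.5 mm and 10.7 degrees, less where a joint would pass 70% of its speed; a pose out of reach is approached as far as the arm can. A call is refused whole if a number of a shift passes 0.0625 or a number of a turn 10.7, either way. A call with a gripper value outside its range is refused whole. The fingers move at their own pace and stop on an object; "grip_force" is the grip in N (left out, the last holds). Time passes only in rows, so rows that do not move let the fingers close. It gives the time, the measured TCP pose, the force, the opening and the grip force at its end, in the units of the state.
- status.get_state(): the state, without advancing time (a new reading comes with each control period).
- imaging.snapshot(name): name is "scene" or "top" or "wrist"; returns the picture (384x512x3 uint8, red, green, blue); there is no depth.
- imaging.camera_model(name): a dict with "vertical_fov" (degrees; the focal length in pixels is half the picture's height over the tangent of half this angle, whatever the lens; pixels are square), "cx", "cy" (the principal point, pixels), "extrinsics" (4x4, takes a point from camera to world coordinates). Camera axes: x right, y down, z forward; pixel columns grow to the right and rows downward; lengths in m; the calibration is good to about 2 mm. The wrist camera is an equidistant fisheye: a pixel r from the principal point sees the ray r / f radians off the axis. A picture is of the moment at which its call begins: read the wrist's pose just before it. camera_model takes no time and is no camera call; for the wrist camera it gives the pose at the moment of the call.
- job_done(): hands the job in; it is judged then, once.
The state is a dict: "time_s": time; "q": joint angles; "dq": joint speeds; "joint_efforts": joint torques, N m; "eef_pos": TCP position; "tool_rot": TCP orientation; "contact_force": force on the tool from outside, world axes, zero at the start; "torque": the same for the moment, N m; "gripper_width": finger opening in m; "grasp_force": force on a finger pad.
Only numpy, scipy, OpenCV 4.12 (cv2) and the standard library are available. Lean on these libraries where they do the work, as an engineer would, in place of code of your own. Each camera call takes 0.05 s, during which the arm holds its last target. There are 200 camera calls.

TASK

Three plug-in parts of this opened receiver have crept up out of their sockets: press each one lightly straight down from above until it is fully home and let it be, first the round capacitor can, then the square relay, last the long finned amplifier module. Only press: do not grip or pull up any part, and leave the loose knob, flask, carton and screwdriver where they are.

Things in the scene. Friction and masses are not known exactly. Their poses are not given: they have to be found in the camera images.
- capacitor_top (a point): Centre of the top face of the plug-in capacitor: a plain upright round aluminium can, 38 mm diameter, 52 mm tall. z axis up. The point moves with the part; home and unloaded it lies 90 mm above the bench. Its socket, on rubber mounts, sinks 1 mm per 1.2 N of press (8 mm at most, then hard) and rises again.
- relay_top (a point): Centre of the top face of the plug-in relay: a plain upright square grey block, 36 x 36 mm, 46 mm tall. z axis up. The point moves with the part; home and unloaded it lies 84 mm above the bench. Its socket, on rubber mounts, sinks 1 mm per 1.2 N of press (8 mm at most, then hard) and rises again.
- module_top (a point): Centre of the top face of the plug-in amplifier module: a block 30 mm (x) by 76 mm (y), 40 mm tall, finned on top (4 mm fins, 3 mm gaps: press as one flat top). z up. The point moves with the part; home and unloaded it lies 78 mm above the bench. Its socket, on rubber mounts, sinks 1 mm per 1.2 N of press (8 mm at most, then hard) and rises again.
- capacitor (a joint): How far the capacitor stands proud of its home position in its socket, m: 0 = fully home, at a stop; starts 0.008 to 0.012. It slides down against about 3 N of friction and stays where it is left.
- relay (a joint): How far the relay stands proud of its home position in its socket, m: 0 = fully home, at a stop; starts 0.008 to 0.012. It slides down against about 3 N of friction and stays where it is left.
- module (a joint): How far the amplifier module stands proud of its home position in its socket, m: 0 = fully home, at a stop; starts 0.008 to 0.012. It slides down against about 3 N of friction and stays where it is left.
- chassis: The opened receiver, fixed: a tray 300 mm (x) by 420 mm (y), origin under its centre at bench height, x axis away from the front panel (88 mm high, on the -x side). Side walls 68, rear wall 58, floor 18 mm above the bench. The three sockets stand on its floor, in places that differ from set to set, at least 100 mm apart centre to centre.
- transformer_top (a point): Centre of the top of the fixed mains transformer, 78 (x) by 86 (y) mm, 72 mm above the bench, at the far left of the chassis. Not part of the job.
- heatsink_top (a point): Centre of the top of the fixed finned heat sink, 34 (x) by 100 (y) mm, 65 mm above the bench, at the far right of the chassis. It has no socket and is not the amplifier module.
- loose_knob_mid (a point): Centre of a loose metal control knob, 32 mm diameter, 20 mm high, standing on the chassis floor just behind the front panel. Leave it.
- flask_mid (a point): Centre of a yellow drinks flask, 68 mm diameter, 170 mm tall, standing on the bench to the right of the chassis. Leave it.
- fuse_box_mid (a point): Centre of a small fuse carton, 70 x 50 x 35 mm, on the bench to the right, nearer the robot. Leave it.
- driver_grip (a point): Handle of a screwdriver, lying on the bench to the left of the chassis. Leave it.

How it is judged:
By the outcome, as a careful person would: the job done as asked, in the order asked, and still so for the second after the job is handed in, with the robot touching nothing.
It also fails if it takes over 45 s, if anything falls off the work surface, if the arm or the gripper's body presses on something with over 40 N, if the wrist force passes 120 N, or if a joint passes its speed limit or range.

## Working session

There is one attempt and no reset: what is moved stays moved. The work goes in short steps, Python scripts to look and compute and a tool call to move; the robot and the scene stay as the last step left them, time stands still between calls to the robot, and variables do not carry over. Pictures are saved under pics/ and viewed, at most 10 in all, crops included, and the job is handed in when it is done.

Besides the shell and the picture viewer there is one more tool, called after "Emit:" as name(argument=value, ...) on one line, values as JSON. play_rows: Moves the arm, as the interface text tells. Its arguments: {"type":"object","properties":{"motion":{"type":"array","items":{"type":"array","items":{"type":"number"}}},"grip_force":{"type":"number"}},"required":["motion"]}

```bash
mkdir -p pics; python3 - <<'E'
from workcell import status, imaging
import cv2, numpy as np
for n in ("top","scene"):
    im=imaging.snapshot(n); cv2.imwrite(f"pics/{n}0.png",im[:,:,::-1])
    m=imaging.camera_model(n); print(n,m["vertical_fov"],m["cx"],m["cy"],np.round(m["extrinsics"],3).tolist())
s=status.get_state(); print(s["time_s"],s["eef_pos"],np.round(s["tool_rot"],3).tolist(),s["contact_force"],s["gripper_width"])
E
```

```text
top 44.40706174533883 255.9093357640403 197.98562210393573 [[0.004, -0.996, 0.09, 0.446], [-1.0, -0.006, -0.024, 0.006], [0.025, -0.09, -0.996, 1.283], [0.0, 0.0, 0.0, 1.0]]
scene 43.94853904434315 246.29164258286193 187.51181968357338 [[0.182, 0.725, -0.664, 1.371], [0.983, -0.135, 0.121, -0.145], [-0.002, -0.675, -0.737, 0.971], [0.0, 0.0, 0.0, 1.0]]
0.1 [ 0.15598954 -0.50091416  0.24181163] [[0.955, 0.297, -0.0], [0.297, -0.955, 0.001], [0.0, -0.001, -1.0]] [ 0.14305562 -0.05050029 -0.55295702] 0.08548095268575838
```

View pics/top0.png

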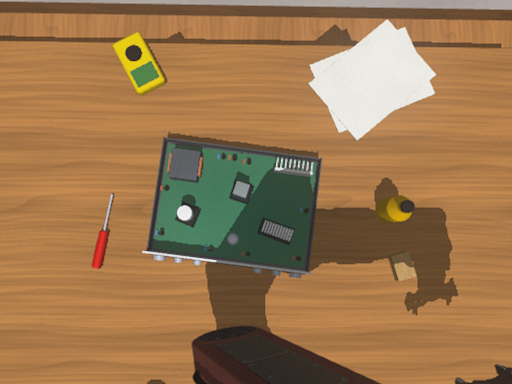

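View pics/scene0.png

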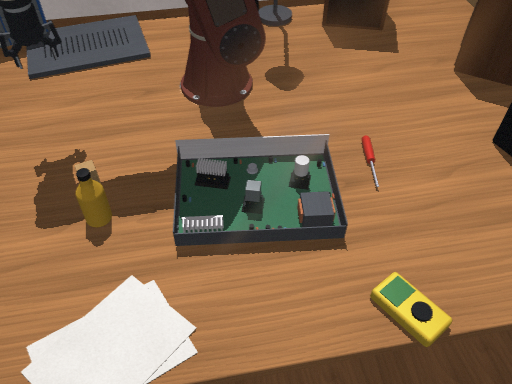

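Top view: the can is near (185,213), the relay near (242,189) and the module near (277,231). The transformer is at (185,164), the heat sink at (295,165) and the knob at (233,239). I'll enlarge this area to measure it.

```bash
cat > h.py <<'E'
import numpy as np, cv2
from workcell import imaging,status
def ray(n,u,v,m=None):
    m=m or imaging.camera_model(n); f=192/np.tan(np.radians(m["vertical_fov"]/2))
    d=np.array([u-m["cx"],v-m["cy"]])
    if n=="wrist":
        r=np.hypot(*d); a=r/f; c=np.array([*(d/max(r,1e-9)*np.sin(a)),np.cos(a)])
    else: c=np.array([*(d/f),1])
    E=np.array(m["extrinsics"]); return E[:3,3],E[:3,:3]@c
def atz(n,u,v,z,m=None):
    o,d=ray(n,u,v,m); return o+d*(z-o[2])/d[2]
def proj(n,p,m=None):
    m=m or imaging.camera_model(n); E=np.array(m["extrinsics"]); f=192/np.tan(np.radians(m["vertical_fov"]/2))
    c=E[:3,:3].T@(np.array(p)-E[:3,3])
    if n=="wrist":
        r=np.hypot(c[0],c[1]); a=np.arctan2(r,c[2]); return m["cx"]+f*a*c[0]/r, m["cy"]+f*a*c[1]/r
    return m["cx"]+f*c[0]/c[2], m["cy"]+f*c[1]/c[2]
E
python3 - <<'E'
from h import *
im=cv2.imread("pics/top0.png")[165:265,145:325]
cv2.imwrite("pics/top0c.png",cv2.resize(im,(792,440),interpolation=cv2.INTER_CUBIC))
for n,u,v,z in [("cap",185,213,.1),("relay",242,189,.094),("mod",277,231,.088),("flask",405,208,.17),("c1",165,137,.06),("c2",320,158,.06),("c3",149,251,.088),("c4",308,271,.088)]: print(n,np.round(atz("top",u,v,z),3))
for n,u,v,z in [("cap",302,162,.1),("relay",254,185,.094),("mod",212,164,.088)]: print("scene",n,np.round(atz("scene",u,v,z),3))
E
```

```text
cap [0.515 0.155 0.1  ]
relay [0.577 0.013 0.094]
mod [ 0.471 -0.077  0.088]
flask [ 0.525 -0.377  0.17 ]
c1 [0.717 0.216 0.06 ]
c2 [ 0.664 -0.192  0.06 ]
c3 [0.419 0.245 0.088]
c4 [ 0.37  -0.155  0.088]
scene cap [0.525 0.158 0.1  ]
scene relay [0.576 0.02  0.094]
scene mod [ 0.477 -0.073  0.088]
```

View pics/top0c.png

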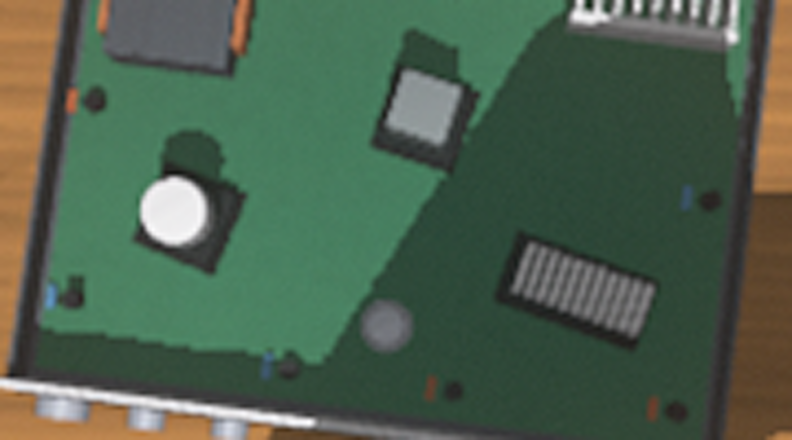

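The crop puts the top-face centres at about (184.3,213), (241.4,189.3) and (277.7,230.5) in full-picture pixels. All three parts are yawed about -17.5°. I'll shut the gripper and turn it to line up with them, which also keeps joint 6 off its limit.

Emit:
play_rows(motion=[[0,0,-9.2,0,0,0,0],[0,0,-9.2,0,0,0,0],[0,0,-9.2,0,0,0,0],[0,0,-9.2,0,0,0,0],[0,0,-9.2,0,0,0,0],[0,0,-9.2,0,0,0,0]])

```text
time_s: 0.85
eef_pos: [0.156, -0.501, 0.242]
tool_rot: [[0.296, 0.955, -0.0], [0.955, -0.296, 0.001], [0.001, -0.0, -1.0]]
contact_force: [-0.9, -1.4, -0.4]
gripper_width: 0.0002
grasp_force: 0.0
```

```bash
cat > go.py <<'E'
import sys
from h import *
s=status.get_state(); R=np.array(s["tool_rot"]); p=np.array(s["eef_pos"])
print(round(s["time_s"],2),np.round(p,4),np.round(R,3).tolist(),np.round(s["contact_force"],2),s["gripper_width"],np.round(s["q"],2))
t=np.array(list(map(float,sys.argv[1:4]))); print("tool shift",np.round(R.T@(t-p),4))
E
python3 go.py 0.515 0.157 0.20
```

```text
0.85 [ 0.156 -0.501  0.242] [[0.296, 0.955, -0.0], [0.955, -0.296, 0.001], [0.001, -0.0, -1.0]] [-0.92 -1.36 -0.38] 0.00022969260404675758 [-1.41  0.29 -0.15  1.13  0.    0.46]
tool shift [0.7347 0.1483 0.0424]
```

Emit:
play_rows(motion=[[0,0,0,0.052,0.0105,0,0],[0,0,0,0.052,0.0105,0,0],[0,0,0,0.052,0.0105,0,0],[0,0,0,0.052,0.0105,0,0],[0,0,0,0.052,0.0105,0,0],[0,0,0,0.052,0.0105,0,0],[0,0,0,0.052,0.0105,0,0]])

```text
time_s: 1.72
eef_pos: [0.3361, -0.1746, 0.2423]
tool_rot: [[0.301, 0.954, 0.0], [0.954, -0.301, -0.0], [0.0, 0.0, -1.0]]
contact_force: [1.1, -0.8, 0.2]
gripper_width: -0.0001
grasp_force: 0.0
```

Emit:
play_rows(motion=[[0,0,0,0.052,0.0105,0,0],[0,0,0,0.052,0.0105,0,0],[0,0,0,0.052,0.0105,0,0],[0,0,0,0.052,0.0105,0,0],[0,0,0,0.052,0.0105,0,0],[0,0,0,0.052,0.0105,0,0],[0,0,0,0,0,0.02,0],[0,0,0,0,0,0,0]])

```text
time_s: 2.72
eef_pos: [0.4884, 0.1027, 0.2209]
tool_rot: [[0.3, 0.954, -0.003], [0.954, -0.3, -0.0], [-0.001, -0.003, -1.0]]
contact_force: [0.5, -0.4, 1.0]
gripper_width: -0.0001
grasp_force: 0.0
```

```bash
python3 go.py 0.515 0.157 0.20; python3 - <<'E'
from h import *
m=imaging.camera_model("wrist"); im=imaging.snapshot("wrist"); cv2.imwrite("pics/w1.png",cv2.resize(im[:,:,::-1],(768,576),interpolation=cv2.INTER_CUBIC))
import pickle; pickle.dump(m,open("w1.pkl","wb"))
for n,p in dict(cap=(.517,.156,.1),relay=(.577,.015,.094),mod=(.473,-.076,.088)).items(): print(n,np.round(np.array(proj("wrist",p,m))*1.5,0))
E
```

```text
2.73 [0.4884 0.1027 0.2209] [[0.3, 0.954, -0.003], [0.954, -0.3, -0.0], [-0.001, -0.003, -1.0]] [ 0.52 -0.42  0.99] -0.00010983639416771699 [ 0.06  0.26 -0.26  1.06 -0.    1.94]
tool shift [0.0598 0.0092 0.0208]
cap [410. 183.]
relay [555. 364.]
mod [440. 497.]
```

View pics/w1.png

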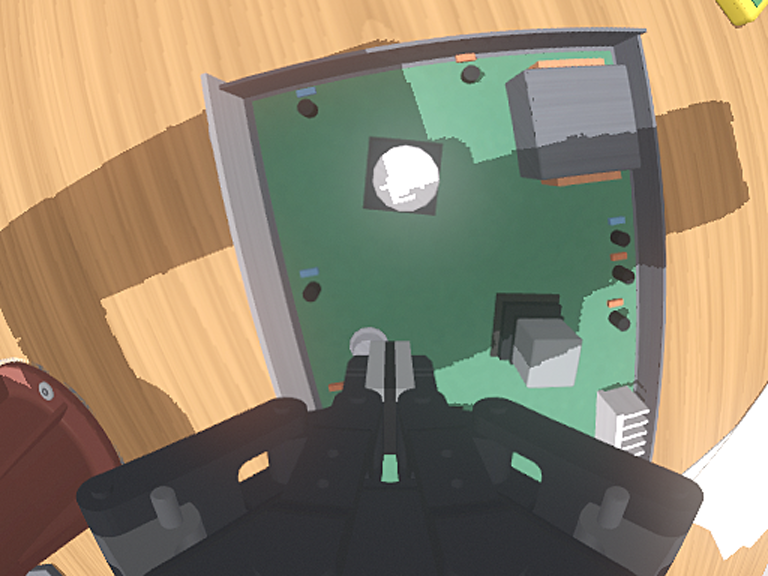

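Wrist view at 1.5x: the can's top is around (407,178) and the relay's top around (550,354). Both are within about 10 px of the projected estimates, and the module is hidden behind the gripper.

```bash
python3 - <<'E'
from h import *
import pickle; m=pickle.load(open("w1.pkl","rb"))
print(np.round(atz("wrist",407/1.5,177/1.5,.1,m),4),np.round(atz("wrist",550/1.5,354/1.5,.094,m),4))
for n,u,v,z in [("cap",184.3,213,.1),("relay",241.4,189.3,.094),("mod",277.7,230.5,.088)]: print(n,np.round(atz("top",u,v,z),4))
E
python3 go.py 0.518 0.157 0.125
```

```text
[0.5162 0.1596 0.1   ] [0.5748 0.0239 0.094 ]
cap [0.5147 0.1571 0.1   ]
relay [0.5761 0.0144 0.094 ]
mod [ 0.4721 -0.0784  0.088 ]
2.77 [0.4888 0.1023 0.2218] [[0.301, 0.954, -0.002], [0.954, -0.301, -0.0], [-0.001, -0.002, -1.0]] [-0.67 -0.09 -0.07] -6.245624136634705e-05 [ 0.06  0.26 -0.26  1.06 -0.    1.94]
tool shift [0.061  0.0116 0.0967]
```

Emit:
play_rows(motion=[[0,0,0,0.031,0.005,0.02,0],[0,0,0,0.031,0.005,0.02,0],[0,0,0,0,0,0.03,0],[0,0,0,0,0,0.02,0],[0,0,0,0,0,0,0],[0,0,0,0,0,0,0]])

```text
time_s: 3.52
eef_pos: [0.5185, 0.1581, 0.1336]
tool_rot: [[0.302, 0.953, 0.002], [0.953, -0.302, 0.0], [0.001, 0.001, -1.0]]
contact_force: [0.5, -0.4, -0.8]
gripper_width: -0.0005
grasp_force: 0.0
```

```bash
python3 go.py 0.517 0.158 0.096; python3 - <<'E'
from h import *
m=imaging.camera_model("wrist"); im=imaging.snapshot("wrist"); cv2.imwrite("pics/w2.png",cv2.resize(im[:,:,::-1],(768,576),interpolation=cv2.INTER_CUBIC))
E
```

```text
3.52 [0.5185 0.1581 0.1336] [[0.302, 0.953, 0.002], [0.953, -0.302, 0.0], [0.001, 0.001, -1.0]] [ 0.54 -0.39 -0.82] -0.00046282209199177465 [ 0.16  0.41 -0.29  0.88  0.    2.04]
tool shift [-0.0006 -0.0015  0.0376]
```

View pics/w2.png

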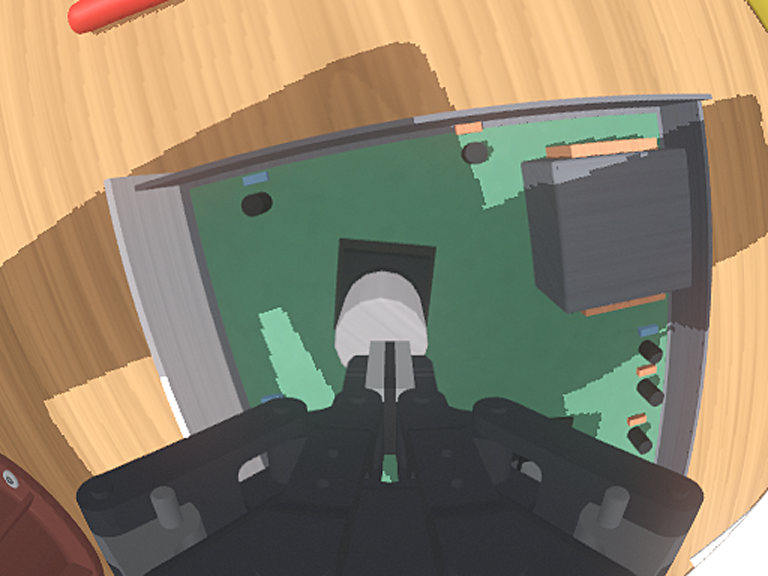

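The tips are centred over the can. Now I'll press it slowly.

Emit:
play_rows(motion=[[0,0,0,-0.0005,-0.001,0.01,0],[0,0,0,0,0,0.008,0],[0,0,0,0,0,0.003,0],[0,0,0,0,0,0.003,0],[0,0,0,0,0,0.003,0],[0,0,0,0,0,0.003,0],[0,0,0,0,0,0,0]])

```text
time_s: 4.45
eef_pos: [0.5166, 0.1583, 0.1021]
tool_rot: [[0.301, 0.954, -0.0], [0.954, -0.301, 0.0], [-0.0, -0.0, -1.0]]
contact_force: [-1.2, -0.4, 2.0]
gripper_width: -0.0
grasp_force: 0.8
```

Emit:
play_rows(motion=[[0,0,0,0,0,0.002,0],[0,0,0,0,0,0,0],[0,0,0,0,0,0,0]])

```text
time_s: 4.82
eef_pos: [0.5168, 0.1583, 0.1004]
tool_rot: [[0.301, 0.954, 0.0], [0.954, -0.301, 0.0], [0.0, 0.0, -1.0]]
contact_force: [-1.4, 0.0, 1.6]
gripper_width: -0.0004
grasp_force: 0.8
```

Emit:
play_rows(motion=[[0,0,0,0,0,0.002,0],[0,0,0,0,0,0,0],[0,0,0,0,0,0,0]])

```text
time_s: 5.2
eef_pos: [0.5168, 0.1583, 0.0984]
tool_rot: [[0.301, 0.954, 0.0], [0.954, -0.301, -0.0], [0.0, 0.0, -1.0]]
contact_force: [-0.5, -0.4, 3.1]
gripper_width: 0.0002
grasp_force: 1.6
```

Emit:
play_rows(motion=[[0,0,0,0,0,0.001,0],[0,0,0,0,0,0,0],[0,0,0,0,0,0,0]])

```text
time_s: 5.58
eef_pos: [0.5168, 0.1583, 0.0974]
tool_rot: [[0.301, 0.954, 0.0], [0.954, -0.301, 0.0], [0.0, 0.0, -1.0]]
contact_force: [-1.6, -0.5, 4.5]
gripper_width: 0.0001
grasp_force: 2.2
```

Emit:
play_rows(motion=[[0,0,0,0,0,0.001,0],[0,0,0,0,0,0,0],[0,0,0,0,0,0,0]])

```text
time_s: 5.95
eef_pos: [0.5169, 0.1583, 0.0964]
tool_rot: [[0.301, 0.954, 0.0], [0.954, -0.301, 0.0], [0.0, 0.0, -1.0]]
contact_force: [-0.8, -0.4, 5.3]
gripper_width: 0.0004
grasp_force: 2.8
```

The can's force has climbed past the 3 N slide to 5.3 N at the depth expected for fully home. I'll lift and go over to the relay.

Emit:
play_rows(motion=[[0,0,0,0,0,-0.02,0],[0,0,0,0,0,-0.04,0],[0,0,0,0,0,-0.01,0],[0,0,0,-0.03,0.025,0,0],[0,0,0,-0.03,0.025,0,0],[0,0,0,-0.03,0.025,0,0],[0,0,0,-0.027,0.024,0,0],[0,0,0,0,0,0,0]])

```text
time_s: 6.95
eef_pos: [0.5763, 0.0148, 0.1652]
tool_rot: [[0.304, 0.953, -0.001], [0.953, -0.304, -0.0], [-0.001, -0.001, -1.0]]
contact_force: [-0.3, -0.4, -0.0]
gripper_width: 0.0001
grasp_force: 0.0
```

```bash
python3 go.py 0.576 0.017 0.10; python3 - <<'E'
from h import *
m=imaging.camera_model("wrist"); im=imaging.snapshot("wrist"); cv2.imwrite("pics/w3.png",cv2.resize(im[:,:,::-1],(768,576),interpolation=cv2.INTER_CUBIC))
import pickle; pickle.dump(m,open("w3.pkl","wb"))
print(np.array(proj("wrist",(.576,.017,.094),m))*1.5,np.array(proj("wrist",(.517,.158,.09),m))*1.5)
E
```

```text
6.95 [0.5763 0.0148 0.1652] [[0.304, 0.953, -0.001], [0.953, -0.304, -0.0], [-0.001, -0.001, -1.0]] [-0.26 -0.4  -0.01] 9.37987691928313e-05 [-0.1   0.44 -0.14  0.99 -0.    1.78]
tool shift [ 0.002  -0.0009  0.0652]
[387.47579475 307.77030758] [185.48047766  76.70006695]
```

View pics/w3.png

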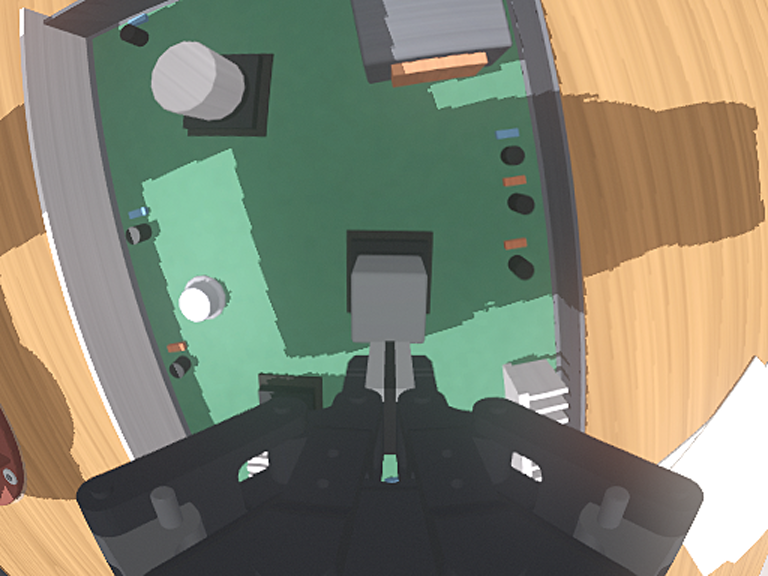

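The relay's top face is centred near (390,310), against a projected (387,308), so it matches. I'll press it next.

Emit:
play_rows(motion=[[0,0,0,0.001,0,0.025,0],[0,0,0,0.001,0,0.025,0],[0,0,0,0,0,0.005,0],[0,0,0,0,0,0.003,0],[0,0,0,0,0,0.003,0],[0,0,0,0,0,0.003,0],[0,0,0,0,0,0.003,0],[0,0,0,0,0,0.002,0],[0,0,0,0,0,0,0],[0,0,0,0,0,0,0]])

```text
time_s: 8.25
eef_pos: [0.5766, 0.0188, 0.0974]
tool_rot: [[0.301, 0.954, 0.0], [0.954, -0.301, -0.0], [0.0, 0.0, -1.0]]
contact_force: [0.5, 0.3, 2.1]
gripper_width: 0.0001
grasp_force: 0.8
```

```bash
python3 go.py 0.576 0.0165 0.0902
```

```text
8.25 [0.5766 0.0188 0.0974] [[0.301, 0.954, 0.0], [0.954, -0.301, -0.0], [0.0, 0.0, -1.0]] [0.5  0.31 2.08] 0.00014942157014752837 [-0.09  0.5  -0.23  0.83 -0.    1.78]
tool shift [-0.0024  0.0001  0.0072]
```

Emit:
play_rows(motion=[[0,0,0,0,0,0.002,0],[0,0,0,0,0,0.002,0],[0,0,0,0,0,0.001,0],[0,0,0,0,0,0,0],[0,0,0,0,0,0,0]])

```text
time_s: 8.88
eef_pos: [0.5766, 0.0188, 0.0924]
tool_rot: [[0.301, 0.954, 0.0], [0.954, -0.301, -0.0], [0.0, 0.0, -1.0]]
contact_force: [0.7, 1.8, 3.2]
gripper_width: -0.0002
grasp_force: 1.6
```

Emit:
play_rows(motion=[[0,0,0,0,0,0.001,0],[0,0,0,0,0,0,0],[0,0,0,0,0,0,0]])

```text
time_s: 9.25
eef_pos: [0.5766, 0.0188, 0.0914]
tool_rot: [[0.301, 0.954, 0.0], [0.954, -0.301, -0.0], [0.0, 0.0, -1.0]]
contact_force: [1.8, 0.6, 4.8]
gripper_width: -0.0002
grasp_force: 2.2
```

Emit:
play_rows(motion=[[0,0,0,0,0,0.001,0],[0,0,0,0,0,0,0],[0,0,0,0,0,0,0]])

```text
time_s: 9.62
eef_pos: [0.5766, 0.0188, 0.0904]
tool_rot: [[0.301, 0.954, 0.0], [0.954, -0.301, 0.0], [0.0, 0.0, -1.0]]
contact_force: [1.0, 1.1, 5.6]
gripper_width: -0.0001
grasp_force: 2.8
```

The relay shows the same signature: the slide, then up to 5.6 N at 0.0904. Now the module.

Emit:
play_rows(motion=[[0,0,0,0,0,-0.02,0],[0,0,0,0,0,-0.04,0],[0,0,0,0,0,-0.015,0],[0,0,0,-0.031,-0.0175,0,0],[0,0,0,-0.031,-0.0175,0,0],[0,0,0,-0.031,-0.0175,0,0],[0,0,0,-0.03,-0.0175,0,0],[0,0,0,0,0,0,0],[0,0,0,0,0,0,0]])

```text
time_s: 10.75
eef_pos: [0.4728, -0.0773, 0.1649]
tool_rot: [[0.301, 0.954, -0.0], [0.954, -0.301, 0.0], [0.0, -0.0, -1.0]]
contact_force: [-0.5, -0.2, -1.0]
gripper_width: 0.0
grasp_force: 0.0
```

```bash
python3 go.py 0.473 -0.077 0.10; python3 - <<'E'
from h import *
m=imaging.camera_model("wrist"); im=imaging.snapshot("wrist"); cv2.imwrite("pics/w4.png",cv2.resize(im[:,:,::-1],(768,576),interpolation=cv2.INTER_CUBIC))
c=np.array((.473,-.077,.088)); a=np.radians(-17.5); X=np.array((np.cos(a),np.sin(a),0)); Y=np.array((-np.sin(a),np.cos(a),0))
for p in (c,c+.038*Y+.015*X,c+.038*Y-.015*X): print(np.round(np.array(proj("wrist",p,m))*1.5))
E
```

```text
10.75 [ 0.4728 -0.0773  0.1649] [[0.301, 0.954, -0.0], [0.954, -0.301, 0.0], [0.0, -0.0, -1.0]] [-0.46 -0.22 -0.97] 9.296260990188293e-06 [-0.31  0.27 -0.4   0.9   0.    1.56]
tool shift [0.0003 0.0001 0.0649]
[390. 307.]
[421. 231.]
[358. 231.]
```

View pics/w4.png

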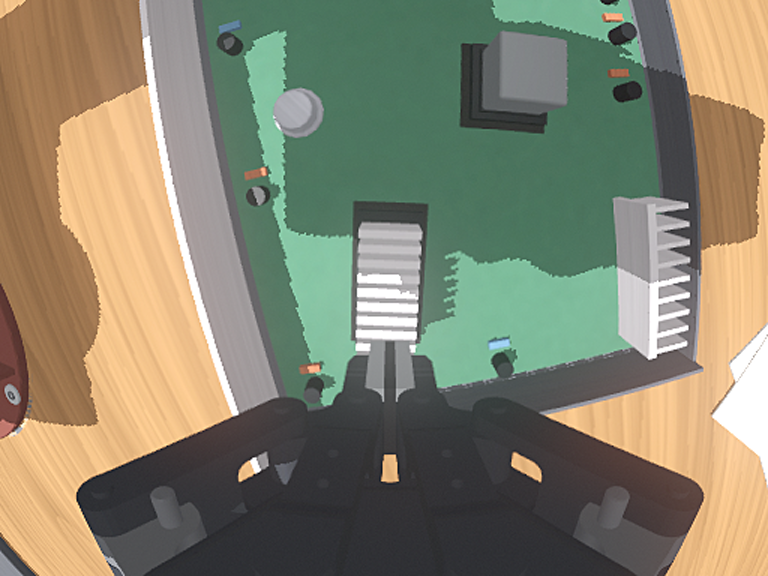

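The module runs from x=357 to 421 with its far end near y=227, which fits the projection within about 2 mm. I'll press it now.

Emit:
play_rows(motion=[[0,0,0,0,0,0.028,0],[0,0,0,0,0,0.028,0],[0,0,0,0,0,0.006,0],[0,0,0,0,0,0.003,0],[0,0,0,0,0,0.003,0],[0,0,0,0,0,0.003,0],[0,0,0,0,0,0.003,0],[0,0,0,0,0,0.002,0],[0,0,0,0,0,0,0],[0,0,0,0,0,0,0]])

```text
time_s: 12.05
eef_pos: [0.4729, -0.0775, 0.0894]
tool_rot: [[0.301, 0.954, 0.0], [0.954, -0.301, -0.0], [-0.0, 0.0, -1.0]]
contact_force: [1.2, -0.4, 1.6]
gripper_width: 0.0001
grasp_force: 0.8
```

Emit:
play_rows(motion=[[0,0,0,0,0,0.001,0],[0,0,0,0,0,0,0],[0,0,0,0,0,0,0]])

```text
time_s: 12.42
eef_pos: [0.4728, -0.0775, 0.0883]
tool_rot: [[0.301, 0.954, 0.0], [0.954, -0.301, -0.0], [-0.0, 0.0, -1.0]]
contact_force: [1.4, -1.5, 1.6]
gripper_width: -0.0001
grasp_force: 0.9
```

Emit:
play_rows(motion=[[0,0,0,0,0,0.002,0],[0,0,0,0,0,0,0],[0,0,0,0,0,0,0]])

```text
time_s: 12.8
eef_pos: [0.4728, -0.0774, 0.0864]
tool_rot: [[0.301, 0.954, 0.0], [0.954, -0.301, -0.0], [-0.0, 0.0, -1.0]]
contact_force: [0.9, -0.9, 3.5]
gripper_width: 0.0001
grasp_force: 1.6
```

Emit:
play_rows(motion=[[0,0,0,0,0,0.001,0],[0,0,0,0,0,0,0],[0,0,0,0,0,0,0]])

```text
time_s: 13.18
eef_pos: [0.4728, -0.0774, 0.0854]
tool_rot: [[0.301, 0.954, 0.0], [0.954, -0.301, -0.0], [-0.0, 0.0, -1.0]]
contact_force: [0.8, -1.7, 3.9]
gripper_width: -0.0003
grasp_force: 2.2
```

Emit:
play_rows(motion=[[0,0,0,0,0,0.001,0],[0,0,0,0,0,0,0],[0,0,0,0,0,0,0]])

```text
time_s: 13.55
eef_pos: [0.4728, -0.0774, 0.0844]
tool_rot: [[0.301, 0.954, 0.0], [0.954, -0.301, -0.0], [-0.0, 0.0, -1.0]]
contact_force: [1.4, -0.9, 5.2]
gripper_width: -0.0003
grasp_force: 2.8
```

All three parts show the same end signature at their home heights. I'll retract and hand the job in.

Emit:
play_rows(motion=[[0,0,0,0,0,-0.02,0],[0,0,0,0,0,-0.05,0],[0,0,0,0,0,-0.06,0],[0,0,0,0,0,0,0],[0,0,0,0,0,0,0],[0,0,0,0,0,0,0]])

```text
time_s: 14.3
eef_pos: [0.4716, -0.0771, 0.2128]
tool_rot: [[0.301, 0.954, -0.003], [0.954, -0.301, 0.001], [0.0, -0.003, -1.0]]
contact_force: [-0.5, 0.2, 0.3]
gripper_width: 0.0
grasp_force: 0.0
```

```bash
python3 -c "
from workcell import job_done,status
s=status.get_state();print(s['eef_pos'],s['contact_force']);print(job_done())"
```

```text
[ 0.47163164 -0.07705642  0.21283351] [-0.54047338  0.15639081  0.27022176]
the job is handed in; nothing more can be done
None
```

I pressed the capacitor, relay and module home in that order, each with a light push of 5 to 6 N, then lifted the arm clear and handed the job in at about 14 s; force and height readings show all three seated, but I took no final picture to confirm it.

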